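Code a key fob: seat it in the nest and squeeze the reader's trigger

TASK

Take the blue key fob out of the tray and press it fully home in the white coding nest, so that its top is flush with the nest. Then pinch the reader's orange trigger between the fingers, all the way back towards its handle with one finger bearing on the back of the handle, hold it there for half a second and let it spring back; do not pull the trigger before the fob is home. Leave the other fobs, the bottle and the tin standing where they are, and the blue fob flush in the nest.

Things in the scene. Friction and masses are not known exactly. Their poses are not given: they have to be found in the camera images.
- station: Fixed grey base plate 270 x 110 x 10 mm, left or right, yaw to +-0.45 rad. Origin: centre of its underside; +x to the nest end. In its frame (mm): white nest block x 37.5 to 122.5, y +-40, top z 38; black barrel of the reader x -84 to 34, y +-23, z 30 to 70, on two clamps (y +-35, z to 32). The reader is upside down: its handle rises from the barrel.
- nest_mouth (a point): Middle of the nest's rectangular recess at the level of the block's flat top, 38 mm above the table; axes as the station's (x along the recess's long side). Recess 47 x 33 mm (x, y): 1.5 mm clear all round the fob; 2 mm chamfer. Its floor is the brass contact bed.
- contact_bed (a joint): Travel (m) of the brass bed in the recess: 0 = raised, 8 mm below the nest's top; 0.008 = on its stop, 16 mm below, where a fob on it is exactly flush. Starts at 0 to 0.002. No spring: 4 N of friction holds it where it is left, so a fob set in stands up to 8 mm proud until its top is pressed with 6 to 15 N.
- handle: Black pistol handle fixed to the station, leaning 0.42 rad (24 deg) from vertical to station -x. Origin: on its axis at the barrel's top, (-65, 0, 70) mm in the station. z: up along the handle, which ends at z 90 mm; x: to the trigger side, forward and up. 28 x 28 mm: back face at x -14, front at +14. Behind it is free.
- handle_grip (a point): Point on the handle's axis 58 mm up it; axes as the handle's. Straddle handle and trigger along the handle: tool z along -z, closing line along x. A TCP at this height keeps fingertips and gripper body clear of the barrel and handle end. Fully squeezed, handle and trigger span x -14 to +25 mm: their middle is at x +5.5 mm.
- trigger (a joint): Angle (rad) of the orange trigger blade, 22 mm wide, 8 thick, hinged at (21, 0, 0) mm in the handle's frame, reaching 70 mm up before the handle. 0 = at rest, leaning 0.24 off the handle; 0.24 = on its stop, parallel to the handle, front face at handle x 25 mm. Over 0.2 is fully back. Spring: 3 N at the pad to start, 6 N at the stop; grip with 15 to 25 N.
- trigger_pad (a point): Middle of the trigger's front face where a finger should press, 55 mm up the blade from its hinge; it moves with the trigger.
- tray: Fixed grey open tray 280 x 170 x 14 mm (x, y, z), walls 4 mm, floor 4 mm thick. Origin: centre of its underside. It stands on the other side from the station. It holds the three fobs, spaced about 85 mm apart along its x in any order.
- blue_fob: Blue key fob, a loose block 44 x 30 x 16 mm (x, y, z) with a flat top (black buttons are only marks) and a black line round it, 25 to 50 g. Origin: centre of its underside, z up. It fits the nest either way round.
- blue_fob_top (a point): Centre of the blue fob's top face, 16 mm over its underside.
- red_fob: Red fob of the same size, in the tray; leave it. Origin: centre of its underside.
- yellow_fob: Yellow fob of the same size, in the tray; leave it. Origin: centre of its underside.
- spray_bottle: Clear bottle with a green cap, 52 mm across, about 150 mm tall, standing beside the handle on the station's +y side or beyond the nest; leave it. Origin: centre of its underside.
- driver_stand: Fixed wooden block 60 x 40 x 50 mm holding a row of three small screwdrivers upright (handles 16 mm thick, tops at 150 mm), beside the handle on the station's -y side: an obstacle. Origin: centre of its underside.
- tin: Brass-coloured tin, 56 mm across, 70 mm tall, standing beside the handle on the station's +y side or beyond the nest; leave it. Origin: centre of its underside.

How it is judged:
By the outcome, as a careful person would: the job done as asked, in the order asked, and still so for the second after the job is handed in, with the robot touching nothing.
It also fails if it takes over 67 s, if anything falls off the work surface, if the arm or the gripper's body presses on something with over 40 N, if the wrist force passes 120 N, or if a joint passes its speed limit or range.

ROBOT

A 6-joint arm with a two-finger parallel gripper is mounted at the origin on the work surface. World frame = base frame: x ahead of the robot, y to its left, z up, the work surface at z = 0. Lengths are in mm, angles in rad, forces in N, time in s.
With the tool pointing down it reaches from about 350 to 875 mm from the base axis. Payload 4.2 kg.
Tool frame: the origin (TCP) lies between the finger pads, 19 mm behind the fingertips; this is the grasp point; z points along the fingers, y is the direction in which the jaws open and shut (so a half turn about z gives the same grasp; the last joint's range is limited). The gripper opens to 85 mm and grips with 20 to 120 N. Pads are 22 mm wide; open, the fingers measure 114 mm over their backs; the gripper's body (76 mm by 85 mm) begins 54 mm behind the grasp point. The pads swing forward as they close: fully open they stand 13 mm farther back than shut.
Start: joints at [-0.85, 0.385, 0.008, 0, -1.194, -0.259], TCP at [278.486, -559.504, 250.012] pointing down, gripper open.
Joint ranges: [-3.14, 3.14], [-1.21, 2.06], [-1.07, 1.41], [-3.16, 2.05], [-2.99, -0.16], [-3.1, 3.1]. Speed limits (rad/s): [2.79, 2.79, 3.14, 3.14, 3.14, 3.14].

INTERFACE

Orientations are given as a unit quaternion [x, y, z, w].
In Python, from bench import * gives the robot as it stands.
- The arm moves only by the tool servo_tool, never from a script. Its argument "rows" is a list of rows, each a list of 7 numbers: the opening, from 0 (shut) to 1 (fully open), then the shift along the tool's x, y, z in cm, then the turn, a rotation vector about the tool's x, y, z in degrees. A call has 1 to 12 rows; each row shifts and turns the commanded pose from where the row before left it, along the tool's axes as they then stand; what a row does not reach is not made up. A row lasts 1/10 s, in which the tool goes at most 50 mm and 8.59 degrees, less where a joint would pass 70% of its speed; a pose out of reach is approached as far as the arm can. A call is refused whole if a number of a shift passes 5 or a number of a turn 8.59, either way. A call with a gripper value outside its range is refused whole. The fingers move at their own pace and stop on an object; the grip force is fixed at half the most. Time passes only in rows, so rows that do not move let the fingers close. It gives the time, the measured TCP pose, the force and the opening at its end, in the units of the state.
- read_state(): the state, without advancing time (a new reading comes with each control period).
- get_image(name): name is "scene" or "top" or "wrist"; returns a dict with "image" (400x640x3 uint8, red, green, blue), "mtx" (3x3 intrinsics, pixels), "extrinsics" (4x4, takes a point from camera to world coordinates). Camera axes: x right, y up, looking along -z (the intrinsics and any distortion apply to the point x, -y, -z); pixel columns grow to the right and rows downward; lengths in mm; the calibration is good to about 2 mm. The wrist camera is an equidistant fisheye: a pixel r from the principal point sees the ray r / f radians off the axis. A picture is of the moment at which its call begins. There is no depth.
- job_done(): hands the job in, once; it reports no verdict.
The state is a dict: "clock": time; "joints": joint angles; "joint_vel": joint speeds; "joint_efforts": joint torques, N m; "position": TCP position; "ee_rot": TCP orientation; "contact_force": force on the tool from outside, world axes, zero at the start; "wrist_torque": the same for the moment, N m; "gripper_width": finger opening in mm.
Only numpy, scipy, OpenCV 4.12 (cv2) and the standard library are available. Lean on these libraries where they do the work, as an engineer would, in place of code of your own. Each camera call takes 0.05 s, during which the arm holds its last target. There are 200 camera calls.

## Working session

There is one attempt and no reset: what is moved stays moved. The work goes in short steps, Python scripts to look and compute and a tool call to move; the robot and the scene stay as the last step left them, time stands still between calls to the robot, and variables do not carry over. Pictures are saved under pics/ and viewed, about 8 in all and at most 12, crops included, and the job is handed in when it is done.

Besides the shell and the picture viewer there is one more tool, called by a JSON object that holds its "api" and its "payload", one argument or row to a line. servo_tool: Moves the arm, as the interface text tells. Its arguments: {"type":"object","properties":{"rows":{"type":"array","items":{"type":"array","items":{"type":"number"}}}},"required":["rows"]}

```bash
mkdir -p pics; ls; cat > h.py <<'E'
from bench import *
import numpy as np, cv2
from scipy.spatial.transform import Rotation as R
def save(name,fn,img=None):
    d=get_image(name); cv2.imwrite('pics/'+fn,d['image'][:,:,::-1]); np.savez('pics/'+fn[:-4]+'.npz',**{k:np.array(d[k]) for k in('image','mtx','extrinsics')}); return d
def ray(d,u,v,fish=False):
    K=np.array(d['mtx']);E=np.array(d['extrinsics'])
    a=np.array([(u-K[0,2])/K[0,0],(v-K[1,2])/K[1,1]])
    if fish:
        r=np.linalg.norm(a)+1e-12; p=np.array([a[0]/r*np.sin(r),-a[1]/r*np.sin(r),-np.cos(r)])
    else: p=np.array([a[0],-a[1],-1])
    w=E[:3,:3]@p; return E[:3,3],w/np.linalg.norm(w)
def onplane(d,u,v,z,fish=False):
    o,w=ray(d,u,v,fish); return o+w*(z-o[2])/w[2]
def proj(d,P,fish=False):
    K=np.array(d['mtx']);E=np.array(d['extrinsics']); c=E[:3,:3].T@(np.asarray(P,float)-E[:3,3]); x,y,z=c[0],-c[1],-c[2]
    if fish:
        r=np.hypot(x,y);t=np.arctan2(r,z);k=t/(r+1e-12)
        return K[0,2]+K[0,0]*x*k,K[1,2]+K[1,1]*y*k
    return K[0,2]+K[0,0]*x/z,K[1,2]+K[1,1]*y/z
E
python3 - <<'E'
from h import *
for n in('scene','top'):
    d=save(n,n+'0.png'); print(n,np.round(d['mtx'],1).tolist(),np.round(d['extrinsics'],3).tolist())
s=read_state();print(s)
E
```

```text
pics
scene [[390.3, 0.0, 318.0], [0.0, 390.3, 206.0], [0.0, 0.0, 1.0]] [[-0.518, -0.618, 0.591, 1074.315], [0.855, -0.371, 0.362, 264.392], [-0.005, 0.693, 0.721, 717.829], [0.0, 0.0, 0.0, 1.0]]
top [[421.8, 0.0, 317.8], [0.0, 421.8, 194.4], [0.0, 0.0, 1.0]] [[0.026, 0.985, -0.171, 405.955], [-1.0, 0.026, -0.004, -9.598], [0.0, 0.171, 0.985, 1043.695], [0.0, 0.0, 0.0, 1.0]]
{'clock': 0.1, 'joints': array([-8.50385293e-01,  3.85453027e-01,  6.78949250e-03, -3.90666060e-04,
       -1.19399446e+00, -2.58633897e-01]), 'joint_vel': array([ 0.0001748 , -0.00206084,  0.00115118,  0.00164081,  0.00123449,
        0.00089863]), 'joint_efforts': array([-5.81674994e-04, -3.93320560e+01,  1.88929403e+01,  4.19795573e+00,
       -2.56148713e-03, -1.78632948e-06]), 'position': array([ 278.28253781, -559.10438603,  249.0641588 ]), 'ee_rot': array([-2.28772370e-01,  9.73479483e-01,  9.06884782e-04, -2.77442110e-04]), 'contact_force': array([-0.19302495,  0.23140038, -0.09610284]), 'wrist_torque': array([ 0.02381713, -0.00672625, -0.03396983]), 'gripper_width': 85.49609600958054}
```

View pics/top0.png

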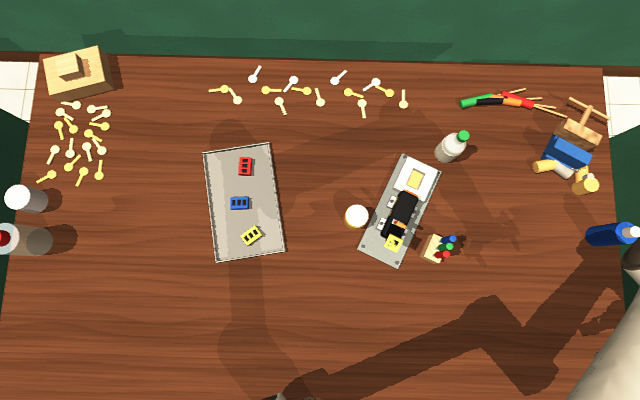

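View pics/scene0.png

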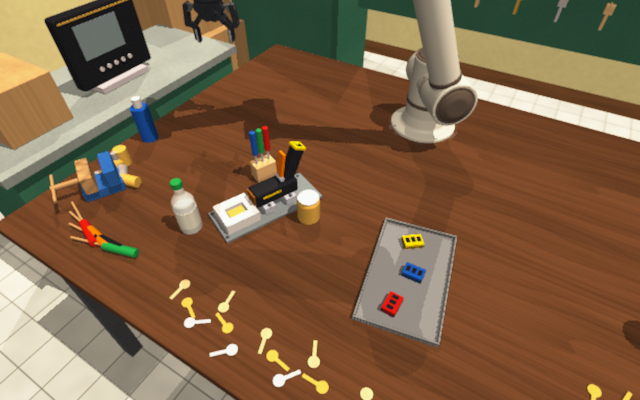

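Top view: blue fob at (240,203) in the tray, white nest at (416,178), handle with a yellow end at about (395,240), tin at (356,216), bottle at (455,147), drivers at (440,247). The scene view agrees.

```bash
cat > m.py <<'E'
from h import *
def load(fn):
    z=np.load('pics/'+fn); return {k:z[k] for k in z.files}
def rectw(cnt,d,z,fish=False):
    P=np.array([onplane(d,u,v,z,fish)[:2] for u,v in cnt.reshape(-1,2)],np.float32)
    (c,s,a)=cv2.minAreaRect(P); 
    if s[0]<s[1]: s=s[::-1];a+=90
    return np.round(c,1),np.round(s,1),round((a+90)%180-90,1)
def big(mask,box=None):
    m=mask.astype(np.uint8)
    if box: b=np.zeros_like(m);x0,y0,x1,y1=box;b[y0:y1,x0:x1]=1;m*=b
    cs=cv2.findContours(m,cv2.RETR_EXTERNAL,cv2.CHAIN_APPROX_NONE)[0]
    return max(cs,key=cv2.contourArea)
E
python3 - <<'E'
from m import *
d=load('top0.npz');im=d['image'];hsv=cv2.cvtColor(im,cv2.COLOR_RGB2HSV);H,S,V=cv2.split(hsv)
print('blue',rectw(big((H>100)&(H<130)&(S>120),(200,140,290,265)),d,20))
print('tray',rectw(big((S<70)&(V>60),(195,135,295,268)),d,14))
w=big((S<60)&(V>200),(385,150,445,205)); print('nest',rectw(w,d,38))
p=big((S<70)&(V>60),(350,140,445,275)); print('plate',rectw(p,d,10))
y=big((H>20)&(H<35)&(S>120)&(V>150),(380,225,410,255));print('yel',y.reshape(-1,2).mean(0))
g=big((H>15)&(H<35)&(S>60)&(V>150),(405,165,428,192));print('bed',rectw(g,d,30),cv2.boundingRect(g))
x=cv2.resize(im[135:280,340:480],None,fx=5,fy=5,interpolation=cv2.INTER_CUBIC);cv2.imwrite('pics/st.png',x[:600,:700,::-1])
E
```

```text
blue (array([558.9, 186.2]), array([42.5, 27.3]), -88.5)
tray (array([565.2, 179.9]), array([279.2, 170.8]), 10.8)
nest (array([ 627.2, -242.2]), array([86.3, 82.1]), -24.7)
plate (array([ 553.4, -208.9]), array([269.1, 110.7]), -24.6)
yel [392.70833333 242.39583333]
bed (array([ 626.6, -243. ]), array([42.6, 29.8]), -23.8) (407, 170, 17, 19)
```

View pics/st.png

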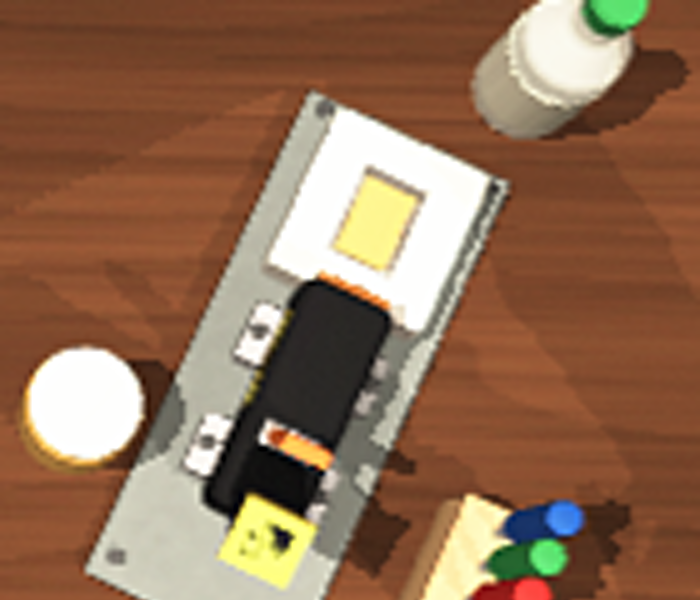

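{"api": "servo_tool", "payload": {
  "rows": [
    [1,-3.24,3.01,0,0,0,0],
    [1,-3.24,3.01,0,0,0,0],
    [1,-3.24,3.01,0,0,0,0],
    [1,-3.24,3.01,0,0,0,0],
    [1,-3.24,3.01,0,0,0,0],
    [1,-3.24,3.01,0,0,0,0],
    [1,-3.24,3.01,0,0,0,0],
    [1,-3.24,3.01,0,0,0,0],
    [1,-3.24,3.01,0,0,0,0],
    [1,-3.24,3.01,0,0,0,0],
    [1,-3.24,3.01,0,0,0,0],
    [1,-3.24,3.01,0,0,0,0]
  ]
}}

```text
clock: 1.3
position: [465.6, -61.1, 249.9]
ee_rot: [-0.229, 0.973, 0.0, -0.0]
contact_force: [0.3, 0.1, -0.1]
gripper_width: 85.6
```

{"api": "servo_tool", "payload": {
  "rows": [
    [1,-3.24,3.01,0,0,0,0],
    [1,-3.24,3.01,0,0,0,0],
    [1,-3.24,3.01,0,0,0,0],
    [1,-3.24,3.01,0,0,0,0],
    [1,-3.24,3.01,0,0,0,0],
    [1,-3.24,3.01,0,0,0,0],
    [0.7,0,0,0,0,0,-8.13],
    [0.7,0,0,0,0,0,-8.13],
    [0.7,0,0,0,0,0,-8.13],
    [0.7,0,0,0,0,0,-8.13],
    [0.7,0,0,0,0,0,-8.13],
    [0.7,0,0,0,0,0,-8.13]
  ]
}}

```text
clock: 2.5
position: [558.9, 185.3, 249.4]
ee_rot: [-0.613, 0.79, 0.0, -0.001]
contact_force: [0.5, -0.3, -0.9]
gripper_width: 60.0
```

{"api": "servo_tool", "payload": {
  "rows": [
    [0.7,0,0,2,0,0,-8.13],
    [0.7,0,0,2,0,0,-8.13],
    [0.7,0,0,2,0,0,0],
    [0.7,0,0,1,0,0,0],
    [0.7,0,0,0,0,0,0]
  ]
}}

```text
clock: 3.0
position: [558.3, 184.9, 178.2]
ee_rot: [0.716, -0.698, -0.001, 0.002]
contact_force: [-0.4, -0.3, 0.7]
gripper_width: 59.7
```

```bash
python3 - <<'E'
from m import *
d=save('wrist','w1.png');s=read_state()
r=R.from_quat(s['ee_rot']).as_matrix();print(s['clock'],s['position'],r.round(3).tolist(),s['gripper_width'],s['joints'].round(2))
print(d['mtx'].round(1).tolist(),np.round(d['extrinsics'],3).tolist(),proj(d,(559,186,20),True))
H,S,V=cv2.split(cv2.cvtColor(d['image'],cv2.COLOR_RGB2HSV))
print(rectw(big((H>100)&(H<130)&(S>120)),d,20,True))
E
```

```text
3.05 [559.12628947 185.2474921  179.5990893 ] [[0.026, -1.0, -0.001], [-1.0, -0.026, -0.001], [0.001, 0.001, -1.0]] 59.87859921747952 [ 0.59  0.38 -0.18  0.   -1.01 -0.57]
[[309.7, 0.0, 317.5], [0.0, 309.7, 198.7], [0.0, 0.0, 1.0]] [[-1.0, 0.023, 0.012, 561.677], [-0.026, -0.947, -0.32, 102.026], [0.004, -0.32, 0.947, 303.465], [0.0, 0.0, 0.0, 1.0]] (np.float64(316.82997368222743), np.float64(187.05624695125204))
(array([559. , 187.8]), array([45.2, 29.2]), -87.7)
```

View pics/w1.png

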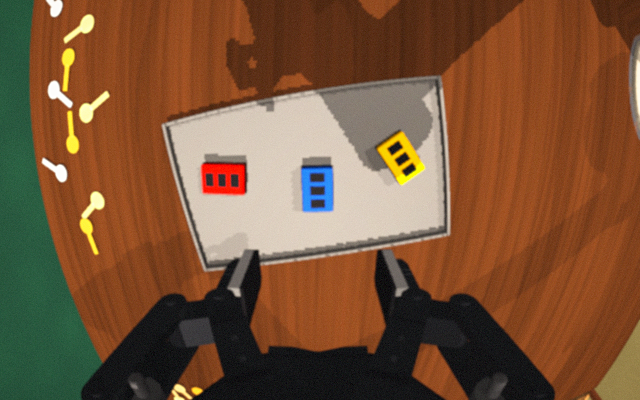

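Wrist view: blue fob at (317,188), long side along world y, between the fingers; it agrees with the top view (559, 187). Descending to hold only the upper part of the fob.

{"api": "servo_tool", "payload": {
  "rows": [
    [0.6,-0.15,0,4,0,0,0],
    [0.6,0,0,4,0,0,0],
    [0.6,0,0,3,0,0,0],
    [0.6,0,0,2,0,0,0],
    [0.6,0,0,1,0,0,0],
    [0.6,0,0,0.85,0,0,0],
    [0.6,0,0,0,0,0,0],
    [0.6,0,0,0,0,0,0]
  ]
}}

```text
clock: 3.85
position: [560.0, 187.4, 32.7]
ee_rot: [0.716, -0.698, 0.0, -0.001]
contact_force: [-0.3, 0.0, 0.8]
gripper_width: 51.5
```

{"api": "servo_tool", "payload": {
  "rows": [
    [0.2,0,0,0,0,0,0],
    [0.2,0,0,0,0,0,0],
    [0.2,0,0,0,0,0,0],
    [0.2,0,0,0,0,0,0],
    [0.2,0,0,0,0,0,0],
    [0.2,0,0,0,0,0,0]
  ]
}}

```text
clock: 4.45
position: [559.9, 187.3, 33.0]
ee_rot: [0.716, -0.698, 0.0, -0.001]
contact_force: [-0.7, -0.2, 5.8]
gripper_width: 27.6
```

```bash
python3 - <<'E'
from m import *
d=save('wrist','w2.png');s=read_state();print(s['position'],s['gripper_width'],s['contact_force'])
cv2.imwrite('pics/w2c.png',cv2.resize(d['image'][150:400,200:440,::-1],None,fx=2.4,fy=2.4))
E
```

```text
[559.93087634 187.32660515  33.01624106] 27.673151739099136 [-1.92429927e+00  3.96521045e-03  7.17108547e+00]
```

View pics/w2c.png

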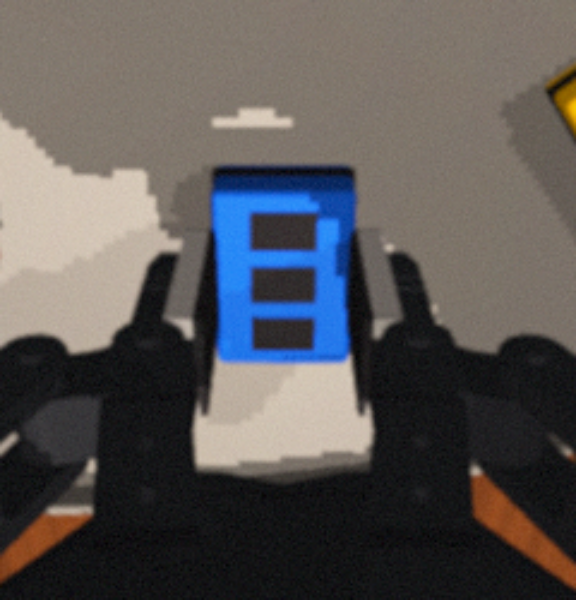

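The fob sits between the pads (centre about (283,270) in the crop). The width reads 27.6 mm against 30, so I'll test with a small lift.

{"api": "servo_tool", "payload": {
  "rows": [
    [0.2,0,0,-0.5,0,0,0],
    [0.2,0,0,-1,0,0,0],
    [0.2,0,0,-2,0,0,0],
    [0.2,0,0,-3,0,0,0],
    [0.2,0,0,0,0,0,0],
    [0.2,0,0,0,0,0,0]
  ]
}}

```text
clock: 5.1
position: [559.4, 187.1, 97.6]
ee_rot: [0.716, -0.698, 0.0, -0.001]
contact_force: [-0.3, -0.9, -1.3]
gripper_width: 27.9
```

```bash
python3 - <<'E'
from m import *
d=save('wrist','w3.png');s=read_state();print(s['position'],s['gripper_width'],s['contact_force'],s['clock'])
a=d['image'][150:400,200:440,::-1]; b=save('scene','s3.png'); b=b['image'][200:340,330:490,::-1]
cv2.imwrite('pics/w3c.png',np.hstack([cv2.resize(a,(400,417)),cv2.resize(b,(400,417))]))
E
```

```text
[558.76828792 186.73745037  96.59988815] 27.465376485865104 [-0.33192754 -0.23563489 -1.78464134] 5.15
```

View pics/w3c.png

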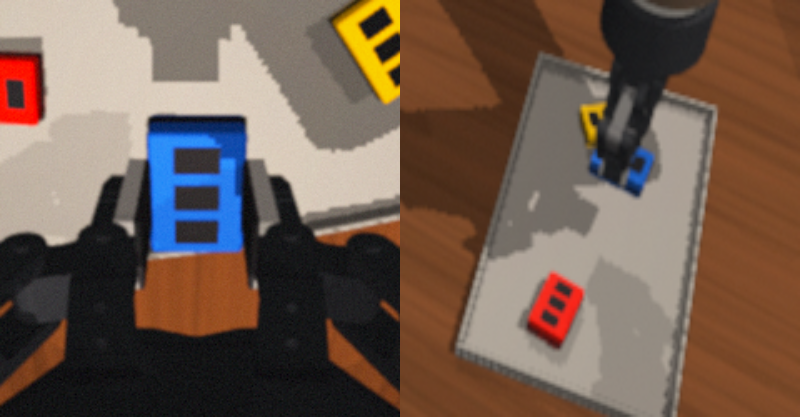

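The fob is held, level and centred between the pads (wrist crop about (197,185)); red and yellow are undisturbed. Now the in-hand offset and the move to the nest.

```bash
cat > go.py <<'E'
from m import *
def go(p,s=None):
    s=s or read_state(); r=R.from_quat(s['ee_rot']); 
    d=np.array(p,float)-s['position']; print('pos',s['position'].round(1),'tool shift cm',(r.inv().apply(d)/10).round(2)); return r
E
python3 - <<'E'
from go import *
d=load('w3.npz');s=read_state();H,S,V=cv2.split(cv2.cvtColor(d['image'],cv2.COLOR_RGB2HSV))
c=big((H>100)&(H<130)&(S>100)&(V>140),(200,150,440,400))
for dz in(-9,-13): print(rectw(c,d,s['position'][2]+dz,True))
# check the same calibration offset: nest & bottle from top image
t=load('top0.npz');print('bottle',onplane(t,445,157,0),onplane(t,463,136,150))
go((626.5,-242.2,250))
E
```

```text
(array([560.1, 187. ]), array([42.9, 29.7]), -88.5)
(array([560.1, 189.4]), array([44.2, 30.6]), -88.5)
bottle [ 692.94987883 -327.29714073    0.        ] [ 700.51434734 -322.52377484  150.        ]
pos [558.5 186.5  95.9] tool shift cm [ 43.04  -5.67 -15.39]
```

{"api": "servo_tool", "payload": {
  "rows": [
    [0.2,0,0,-4,0,0,0],
    [0.2,0,0,-4,0,0,0],
    [0.2,0,0,-4,0,0,0],
    [0.2,4.3,-0.57,0,0,0,0],
    [0.2,4.3,-0.57,0,0,0,0],
    [0.2,4.3,-0.57,0,0,0,0],
    [0.2,4.3,-0.57,0,0,0,0],
    [0.2,4.3,-0.57,0,0,0,0],
    [0.2,4.3,-0.57,0,0,0,0],
    [0.2,4.3,-0.57,0,0,0,0],
    [0.2,4.3,-0.57,0,0,0,0],
    [0.2,4.3,-0.57,0,0,0,0]
  ]
}}

```text
clock: 6.4
position: [620.1, -200.3, 214.9]
ee_rot: [0.716, -0.698, -0.001, 0.001]
contact_force: [0.9, 1.1, -0.7]
gripper_width: 27.7
```

{"api": "servo_tool", "payload": {
  "rows": [
    [0.2,4.3,-0.57,0,0,0,0],
    [0.2,0,0,0,0,0,8.28],
    [0.2,0,0,0,0,0,8.28],
    [0.2,0,0,0,0,0,8.28],
    [0.2,0,0,0,0,0,8.28],
    [0.2,0,0,0,0,0,8.28],
    [0.2,0,0,0,0,0,8.28],
    [0.2,0,0,0,0,0,8.28],
    [0.2,0,0,0,0,0,8.28],
    [0.2,0,0,0,0,0,8.28],
    [0.2,0,0,0,0,0,8.28],
    [0.2,0,0,0,0,0,8.28]
  ]
}}

```text
clock: 7.6
position: [626.8, -241.3, 214.7]
ee_rot: [-0.001, 1.0, 0.0, -0.002]
contact_force: [-0.6, -0.3, -0.9]
gripper_width: 27.8
```

{"api": "servo_tool", "payload": {
  "rows": [
    [0.2,0,0,0,0,0,8.28],
    [0.2,0,0,0,0,0,8.28],
    [0.2,0,0,0,0,0,8.28],
    [0.2,0,0,4,0,0,0],
    [0.2,0,0,4,0,0,0],
    [0.2,0,0,3,0,0,0],
    [0.2,0,0,0,0,0,0],
    [0.2,0,0,0,0,0,0]
  ]
}}

```text
clock: 8.4
position: [627.4, -241.7, 105.9]
ee_rot: [0.211, 0.977, -0.0, -0.001]
contact_force: [0.4, 0.5, -0.1]
gripper_width: 27.8
```

```bash
python3 - <<'E'
from go import *
d=save('wrist','w4.png');s=read_state();r=go((626.5,-242.2,100));print(s['clock'],s['gripper_width'],s['contact_force'].round(1),r.as_matrix()[:,1].round(3))
for P in((626.5,-242.2,38),):print(proj(d,P,True))
cv2.imwrite('pics/w4c.png',cv2.resize(d['image'][60:320,160:480,::-1],None,fx=2,fy=2))
E
```

```text
pos [ 628.4 -241.8  107.6] tool shift cm [ 0.16 -0.11  0.76]
8.45 27.65079749768821 [ 0.   0.6 -0.2] [ 0.413  0.911 -0.   ]
(np.float64(316.3936020491876), np.float64(221.06797057875946))
```

View pics/w4c.png

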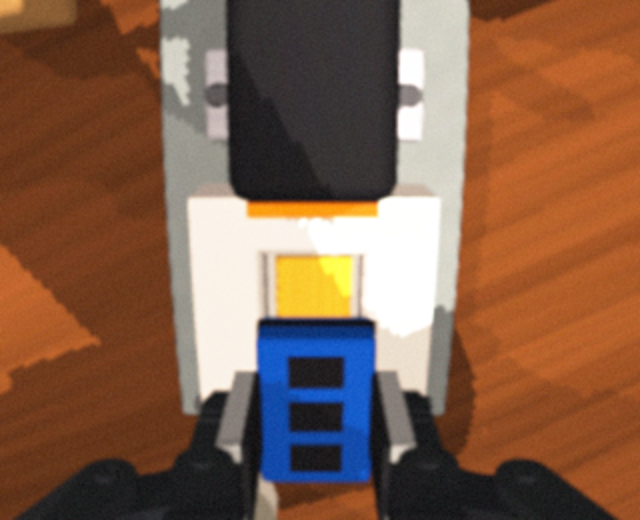

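Wrist view: barrel above, recess (crop x 263–360, back edge y≈252) and the held fob (crop x 257–377, front top edge y≈338). Comparing the two in this one camera.

```bash
python3 - <<'E'
from go import *
d=load('w4.npz');s=read_state();r=R.from_quat(s['ee_rot']);p=s['position'];im=d['image'];H,S,V=cv2.split(cv2.cvtColor(im,cv2.COLOR_RGB2HSV))
T=lambda P:(r.inv().apply(np.array(P)-p)).round(1)
for n,(u,v) in dict(blkL=(188,197),blkR=(441,197),recL=(263,252),recR=(360,252)).items(): print(n,T(onplane(d,160+u/2,60+v/2,38,True)))
c=big((H>100)&(H<130)&(S>100)&(V>100),(200,150,440,400)); 
for u,v in((257,338),(376,338),(262,481),(371,481)): print('fob',T(onplane(d,160+u/2,60+v/2,p[2]-13,True)))
w=big((S<70)&(V>185),(250,155,385,260)); x,y,ww,hh=cv2.boundingRect(w); print('white',x,y,ww,hh)
g=big((H>15)&(H<32)&(S>120)&(V>120),(285,180,345,225)); x,y,ww,hh=cv2.boundingRect(g);print('bed',x,y,ww,hh)
for u in(x,x+ww): print('bed corner z30',T(onplane(d,u,y,30,True)),T(onplane(d,u,y+15,30,True)))
E
```

```text
blkL [ 44.9 -41.2  69.6]
blkR [44.9 40.1 69.6]
recL [ 26.3 -17.3  69.6]
recR [26.3 14.3 69.6]
fob [ 21.1 -14.4  13. ]
fob [21.1 14.4 13. ]
fob [-22.2 -14.8  13. ]
fob [-22.2  15.   13. ]
white 253 155 132 105
bed 298 188 38 31
bed corner z30 [ 22.6 -13.6  77.6] [ 11.8 -13.8  77.6]
bed corner z30 [22.6 12.2 77.6] [11.8 12.4 77.6]
```

{"api": "servo_tool", "payload": {
  "rows": [
    [0.2,0.19,-0.09,1.5,0,0,0],
    [0.2,0,0,1.5,0,0,0],
    [0.2,0,0,0.3,0,0,0],
    [0.2,0,0,0,0,0,0],
    [0.2,0,0,0,0,0,0]
  ]
}}

```text
clock: 8.95
position: [625.9, -241.7, 74.4]
ee_rot: [0.211, 0.977, -0.0, 0.001]
contact_force: [0.8, 0.1, 0.4]
gripper_width: 27.7
```

```bash
python3 - <<'E'
from go import *
d=save('wrist','w5.png');s=read_state();r=go((626.5,-242.2,67));print(s['clock'],s['contact_force'].round(1))
cv2.imwrite('pics/w5c.png',cv2.resize(d['image'][130:310,220:420,::-1],None,fx=3.3,fy=3.3,interpolation=cv2.INTER_CUBIC))
E
```

```text
pos [ 626.  -241.7   74.5] tool shift cm [-0.07 -0.03  0.75]
9.0 [-0.1  0.5 -0.7]
```

View pics/w5c.png

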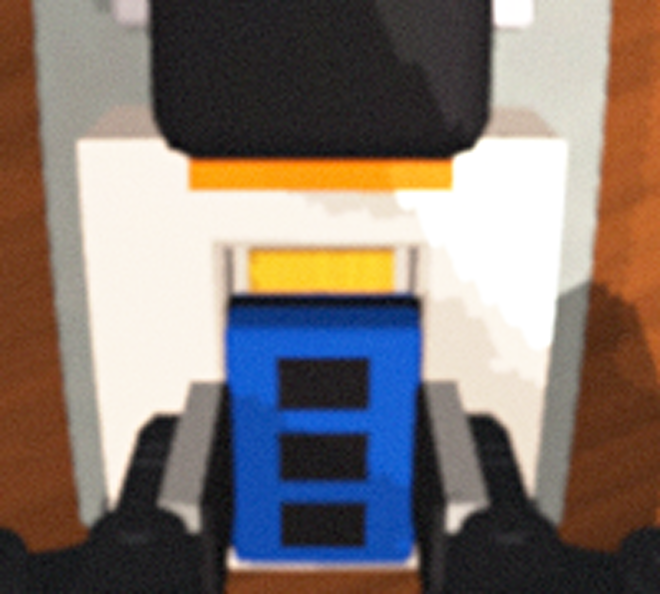

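```bash
python3 - <<'E'
from go import *
d=load('w5.npz');s=read_state();r=R.from_quat(s['ee_rot']);p=s['position']
T=lambda u,v,z:(r.inv().apply(onplane(d,220+u/3.3,130+v/3.3,z,True)-p)).round(1)
print('block edge',T(77,140,38),T(568,140,38),'rec outer',T(214,243,38),T(426,243,38))
print('fob bottom front',T(231,296,p[2]-29),T(418,296,p[2]-29)); print('fob top front',T(226,322,p[2]-13),T(421,322,p[2]-13),'back',T(237,560,p[2]-13),T(413,560,p[2]-13))
E
```

```text
block edge [ 42.3 -40.6  36.4] [42.3 40.7 36.4] rec outer [ 24.2 -18.2  36.4] [24.2 17.5 36.4]
fob bottom front [ 17.7 -14.9  29. ] [17.7 15.7 29. ]
fob top front [ 20.2 -14.3  13. ] [20.1 14.6 13. ] back [-23.9 -14.3  13. ] [-23.9  15.2  13. ]
```

Fob against recess differs by about 1 mm along x and 0.4 mm across, inside the chamfer's reach. Correcting and lowering gently.

{"api": "servo_tool", "payload": {
  "rows": [
    [0.2,0.1,-0.04,0.3,0,0,0],
    [0.2,0,0,0.3,0,0,0],
    [0.2,0,0,0.2,0,0,0],
    [0.2,0,0,0.2,0,0,0],
    [0.2,0,0,0,0,0,0]
  ]
}}

```text
clock: 9.5
position: [624.0, -241.4, 63.0]
ee_rot: [0.212, 0.977, -0.0, -0.0]
contact_force: [0.3, 0.3, -0.1]
gripper_width: 27.6
```

{"api": "servo_tool", "payload": {
  "rows": [
    [0.2,0,0,0.1,0,0,0],
    [0.2,0,0,0.1,0,0,0],
    [0.2,0,0,0.1,0,0,0],
    [0.2,0,0,0,0,0,0]
  ]
}}

```text
clock: 9.9
position: [624.1, -241.4, 60.3]
ee_rot: [0.212, 0.977, 0.0, -0.0]
contact_force: [-0.6, -0.1, -0.1]
gripper_width: 28.0
```

Fob is 7 mm inside the recess with no contact force. On to the bed.

{"api": "servo_tool", "payload": {
  "rows": [
    [0.2,0,0,0.1,0,0,0],
    [0.2,0,0,0,0,0,0]
  ]
}}

```text
clock: 10.1
position: [624.1, -241.4, 59.4]
ee_rot: [0.212, 0.977, 0.0, -0.0]
contact_force: [-0.0, 0.3, 0.3]
gripper_width: 27.7
```

{"api": "servo_tool", "payload": {
  "rows": [
    [0.2,0,0,0.1,0,0,0],
    [0.2,0,0,0,0,0,0]
  ]
}}

```text
clock: 10.3
position: [624.3, -241.5, 58.6]
ee_rot: [0.211, 0.977, -0.0, 0.0]
contact_force: [-0.4, -0.1, -0.0]
gripper_width: 27.8
```

{"api": "servo_tool", "payload": {
  "rows": [
    [0.2,0,0,0.1,0,0,0],
    [0.2,0,0,0,0,0,0]
  ]
}}

```text
clock: 10.5
position: [624.3, -241.5, 58.0]
ee_rot: [0.211, 0.977, -0.0, 0.0]
contact_force: [-0.8, -0.5, 2.4]
gripper_width: 27.6
```

{"api": "servo_tool", "payload": {
  "rows": [
    [0.5,0,0,0,0,0,0],
    [0.5,0,0,0,0,0,0],
    [0.5,0,0,0,0,0,0],
    [0.5,0,0,-1,0,0,0],
    [0.5,0,0,-2,0,0,0],
    [0,-0.1,0,-1,0,0,0],
    [0,0,0,0,0,0,0],
    [0,0,0,0,0,0,0],
    [0,0,0,0,0,0,0],
    [0,0,0,0,0,0,0],
    [0,0,0,0,0,0,0]
  ]
}}

```text
clock: 11.6
position: [624.8, -241.8, 96.8]
ee_rot: [0.211, 0.977, -0.0, -0.001]
contact_force: [-0.5, 0.2, 0.4]
gripper_width: 0.1
```

```bash
python3 - <<'E'
from go import *
d=save('wrist','w6.png');s=read_state();r=go((626.5,-242.2,64));print(s['clock'],s['contact_force'].round(1),s['gripper_width'])
cv2.imwrite('pics/w6c.png',cv2.resize(d['image'][130:330,200:440,::-1],None,fx=2.5,fy=2.5,interpolation=cv2.INTER_CUBIC))
E
```

```text
pos [ 624.9 -241.8   96.9] tool shift cm [-0.17  0.03  3.29]
11.65 [ 0.1 -0.7 -0.1] 0.21988736046547355
```

View pics/w6c.png

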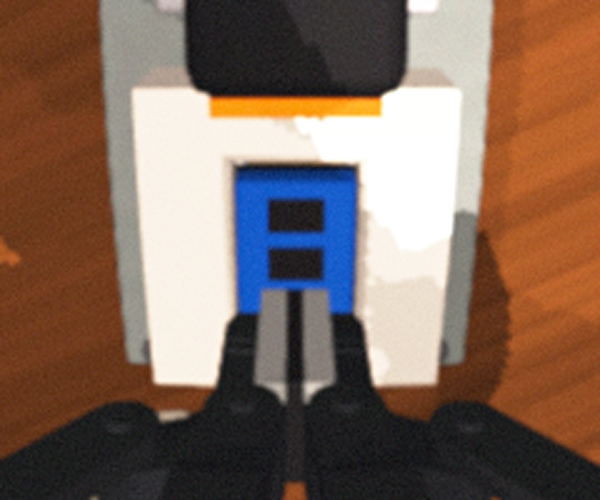

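The fob is in the recess, still proud, with the shut fingers over its middle. Pressing.

{"api": "servo_tool", "payload": {
  "rows": [
    [0,-0.1,0,1.5,0,0,0],
    [0,0,0,1,0,0,0],
    [0,0,0,0.4,0,0,0],
    [0,0,0,0,0,0,0],
    [0,0,0,0.2,0,0,0],
    [0,0,0,0.2,0,0,0],
    [0,0,0,0,0,0,0]
  ]
}}

```text
clock: 12.35
position: [626.0, -242.3, 64.5]
ee_rot: [0.212, 0.977, 0.0, 0.0]
contact_force: [0.2, -0.9, 0.4]
gripper_width: -0.3
```

{"api": "servo_tool", "payload": {
  "rows": [
    [0,0,0,0.1,0,0,0],
    [0,0,0,0.1,0,0,0],
    [0,0,0,0.1,0,0,0],
    [0,0,0,0,0,0,0]
  ]
}}

```text
clock: 12.75
position: [626.3, -242.3, 62.1]
ee_rot: [0.211, 0.977, -0.0, 0.0]
contact_force: [-0.9, -0.2, 2.5]
gripper_width: -0.2
```

{"api": "servo_tool", "payload": {
  "rows": [
    [0,0,0,0.1,0,0,0],
    [0,0,0,0.1,0,0,0],
    [0,0,0,0.1,0,0,0],
    [0,0,0,0,0,0,0]
  ]
}}

```text
clock: 13.15
position: [626.3, -242.3, 58.4]
ee_rot: [0.211, 0.977, -0.0, 0.0]
contact_force: [0.2, 0.5, 2.7]
gripper_width: 0.1
```

{"api": "servo_tool", "payload": {
  "rows": [
    [0,0,0,0.1,0,0,0],
    [0,0,0,0.1,0,0,0],
    [0,0,0,0,0,0,0]
  ]
}}

```text
clock: 13.45
position: [626.3, -242.3, 56.8]
ee_rot: [0.211, 0.977, -0.0, 0.0]
contact_force: [0.2, -0.3, 4.7]
gripper_width: 0.1
```

{"api": "servo_tool", "payload": {
  "rows": [
    [0,0,0,0.05,0,0,0],
    [0,0,0,0,0,0,0]
  ]
}}

```text
clock: 13.65
position: [626.3, -242.3, 56.8]
ee_rot: [0.211, 0.977, -0.0, 0.0]
contact_force: [-1.7, 1.1, 7.5]
gripper_width: -0.2
```

{"api": "servo_tool", "payload": {
  "rows": [
    [0,0,0,0.05,0,0,0],
    [0,0,0,0.05,0,0,0],
    [0,0,0,0,0,0,0]
  ]
}}

```text
clock: 13.95
position: [626.3, -242.4, 56.8]
ee_rot: [0.211, 0.977, -0.0, 0.0]
contact_force: [-1.3, 1.9, 10.0]
gripper_width: 0.7
```

{"api": "servo_tool", "payload": {
  "rows": [
    [0,0,0,0.05,0,0,0],
    [0,0,0,0,0,0,0],
    [0,0,0,0,0,0,0]
  ]
}}

```text
clock: 14.25
position: [626.3, -242.3, 56.8]
ee_rot: [0.211, 0.977, -0.0, 0.001]
contact_force: [-2.9, 2.9, 12.5]
gripper_width: 0.1
```

{"api": "servo_tool", "payload": {
  "rows": [
    [0,0,0,-0.5,0,0,0],
    [0,0,0,-2,0,0,0],
    [0,0,0,-4,0,0,0],
    [0,0,0,-4,0,0,0],
    [1,0,0,-4,0,0,0],
    [1,0,0,-4,0,0,0],
    [1,0,0,0,0,0,0],
    [1,0,0,0,0,0,0]
  ]
}}

```text
clock: 15.05
position: [626.0, -242.1, 239.7]
ee_rot: [0.212, 0.977, 0.001, 0.0]
contact_force: [-0.0, -0.0, -1.4]
gripper_width: 58.0
```

```bash
python3 - <<'E'
from go import *
d=save('wrist','w7.png');s=read_state();t=save('top','t7.png');c=save('scene','s7.png')
print(s['clock'],s['position'].round(1),s['ee_rot'].round(3),s['joints'].round(2),s['gripper_width'])
# station from plate/nest
C=np.array([553.4,-208.9,0]);y=np.deg2rad(-24.6);St=R.from_euler('z',y);Hd=St*R.from_euler('y',-.42)
def hp(p): return C+St.apply([-65,0,70])+Hd.apply(p)
print('grip TCP',hp([5.5,0,58]).round(1),'end',hp([0,0,90]).round(1))
for n,D in(('top',t),('scene',c)):
    for p in((-14,-14,90),(14,-14,90),(14,14,90),(-14,14,90)): print(n,np.round(proj(D,hp(p)),1),end=' ')
    im=D['image'];H,S,V=cv2.split(cv2.cvtColor(im,cv2.COLOR_RGB2HSV));u,v=map(int,proj(D,hp((0,0,90))))
    g=big((H>20)&(H<35)&(S>120)&(V>120),(u-18,v-18,u+18,v+18)); print('\nyellow',cv2.boxPoints(cv2.minAreaRect(g)).round(1).tolist(), cv2.minAreaRect(g)[0],'pred',proj(D,hp((0,0,90))))
a=cv2.resize(d['image'][60:320,160:480,::-1],(400,325)); b=cv2.resize(c['image'][120:250,190:350,::-1],(400,325),interpolation=cv2.INTER_CUBIC)
cv2.imwrite('pics/c7.png',np.hstack([a,b]))
E
```

```text
15.1 [ 625.3 -241.9  238. ] [ 0.212  0.977  0.    -0.001] [-0.13  0.47  0.12 -0.   -1.22 -1.87] 65.35112182799593
grip TCP [ 477.4 -174.1  125.2] end [ 460.9 -166.6  152.2]
top [395.9 251.8] top [402.  240.6] top [389.8 234.7] top [383.9 246. ] Traceback (most recent call last):
  File "<stdin>", line 11, in <module>
  File "m.py", line 13, in big
    return max(cs,key=cv2.contourArea)
ValueError: max() iterable argument is empty
```

```bash
python3 - <<'E'
from go import *
d=load('w7.npz');D=load('scene0.npz')
C=np.array([553.4,-208.9,0]);St=R.from_euler('z',np.deg2rad(-24.6));Hd=St*R.from_euler('y',-.42)
hp=lambda p:C+St.apply([-65,0,70])+Hd.apply(p)
im=D['image'];H,S,V=cv2.split(cv2.cvtColor(im,cv2.COLOR_RGB2HSV))
g=big((H>20)&(H<35)&(S>120)&(V>120),(280,135,315,160));print(cv2.minAreaRect(g),proj(D,hp((0,0,90))))
st=lambda p:C+St.apply(p)
p=[proj(d,st((80+a,b,38)),True) for a,b in((23.5,16.5),(-23.5,16.5),(-23.5,-16.5),(23.5,-16.5))];print('recess',np.round(p,1).tolist())
cs=load('s7.npz')['image']
a=cv2.resize(d['image'][60:320,160:480,::-1],(400,325)); b=cv2.resize(cs[120:250,190:350,::-1],(400,325),interpolation=cv2.INTER_CUBIC)
cv2.imwrite('pics/c7.png',np.hstack([a,b]))
# tool target orientation: y = -handle x, z=-handle z
hx,hy,hz=Hd.as_matrix().T
T=np.column_stack([np.cross(-hx,-hz),-hx,-hz]);print('target q',R.from_matrix(T).as_quat().round(3),'x',T[:,0].round(3))
s=read_state();rel=R.from_quat(s['ee_rot']).inv()*R.from_matrix(T);print('rel rotvec deg',np.rad2deg(rel.as_rotvec()).round(1))
r0=R.from_quat(s['ee_rot'])*R.from_rotvec([0,0,-np.pi/2]);print('after z-90',np.rad2deg((r0.inv()*R.from_matrix(T)).as_rotvec()).round(2))
pre=hp((9,0,58+110));print('pre',pre.round(1));go(pre)
E
```

```text
((296.7500305175781, 145.25), (15.55634880065918, 9.192387580871582), 45.0) (np.float64(297.7891830407723), np.float64(144.18940693587882))
recess [[332.0, 194.2], [332.6, 152.4], [301.7, 152.3], [302.2, 194.2]]
target q [-0.528  0.823 -0.175  0.113] x [-0.416 -0.909  0.   ]
rel rotvec deg [ 19.1 -19.1 -88.4]
after z-90 [24.31 -0.    0.16]
pre [ 439.5 -156.7  227.1]
pos [ 625.1 -242.   237. ] tool shift cm [20.42  0.08  1.08]
```

View pics/c7.png

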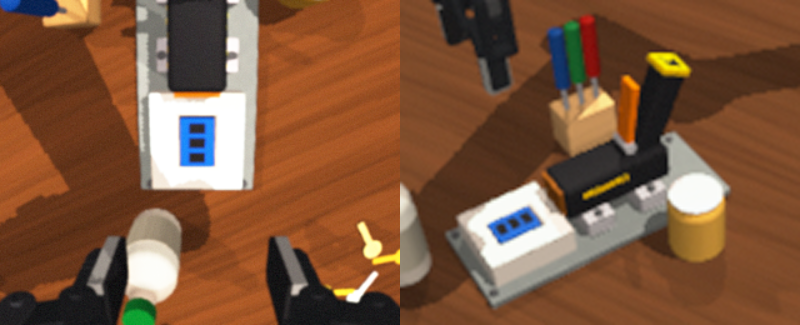

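The fob top shows no visible side or shadow step: flush in both views, consistent with the 56.8 mm stop (19 + 38). The handle prediction matches the yellow end within about 1 px in both cameras. Now to the handle, tilted.

{"api": "servo_tool", "payload": {
  "rows": [
    [1,4.08,0,0,0,0,0],
    [1,4.08,0,0,0,0,0],
    [1,4.08,0,0,0,0,0],
    [1,4.08,0,0,0,0,0],
    [1,4.08,0,0,0,0,0],
    [1,0,0,0,0,0,-8.2],
    [1,0,0,0,0,0,-8.2],
    [1,0,0,0,0,0,-8.2],
    [1,0,0,0,0,0,-8.2],
    [1,0,0,0,0,0,-8.2],
    [1,0,0,0,0,0,-8.2]
  ]
}}

```text
clock: 16.3
position: [439.5, -157.9, 238.0]
ee_rot: [-0.217, 0.976, 0.0, -0.002]
contact_force: [0.0, -0.9, -0.3]
gripper_width: 85.5
```

{"api": "servo_tool", "payload": {
  "rows": [
    [1,0,0,0,0,0,-8.2],
    [1,0,0,0,0,0,-8.2],
    [1,0,0,0,0,0,-8.2],
    [1,0,0,0,0,0,-8.2],
    [1,0,0,0,0,0,-8.0],
    [1,0,0,0,8.1,0,0],
    [1,0,0,0,8.1,0,0],
    [1,0,0,0,8.1,0,0],
    [1,0,0,0,0,0,0],
    [1,0,0,0,0,0,0]
  ]
}}

```text
clock: 17.3
position: [438.1, -158.7, 237.6]
ee_rot: [-0.53, 0.823, -0.174, 0.11]
contact_force: [0.9, 0.2, -0.0]
gripper_width: 85.8
```

```bash
cat >> go.py <<'E'
C=np.array([553.4,-208.9,0]);St=R.from_euler('z',np.deg2rad(-24.6));Hd=St*R.from_euler('y',-.42)
hp=lambda p:C+St.apply([-65,0,70])+Hd.apply(p)
hx,hy,hz=Hd.as_matrix().T
T=R.from_matrix(np.column_stack([np.cross(-hx,-hz),-hx,-hz]))
def inh(P): return Hd.inv().apply(np.asarray(P)-C-St.apply([-65,0,70]))
E
python3 - <<'E'
from go import *
d=save('wrist','w8.png');s=read_state();r=go(hp((10,0,168)));print(s['clock'],'in handle',inh(s['position']).round(1),'rot',np.rad2deg((r.inv()*T).as_rotvec()).round(2),s['joints'].round(2),s['gripper_width'])
H,S,V=cv2.split(cv2.cvtColor(d['image'],cv2.COLOR_RGB2HSV))
for n,p in dict(end=(0,0,90),trigtip=(21+70*np.sin(.24),0,70*np.cos(.24))).items():print(n,np.round(proj(d,hp(p),True),1))
for P in((-14,-14,90),(14,-14,90),(14,14,90),(-14,14,90)):print(np.round(proj(d,hp(P),True),1),end=' ')
cv2.imwrite('pics/w8c.png',cv2.resize(d['image'][100:400,160:480,::-1],None,fx=2,fy=2))
E
```

```text
pos [ 440.6 -158.5  239.5] tool shift cm [-0.12  0.56  1.07]
17.35 in handle [ 15.7  -1.1 178.7] rot [ 0.08 -0.02  0.16] [ 0.1  -0.06 -0.79  0.43 -0.52 -0.87] 85.21355674379069
end [335.9 215.6]
trigtip [287.6 205.4]
[355.5 197.7] [317.  197.6] [316.9 232.8] [353.8 232.7]
```

View pics/w8c.png

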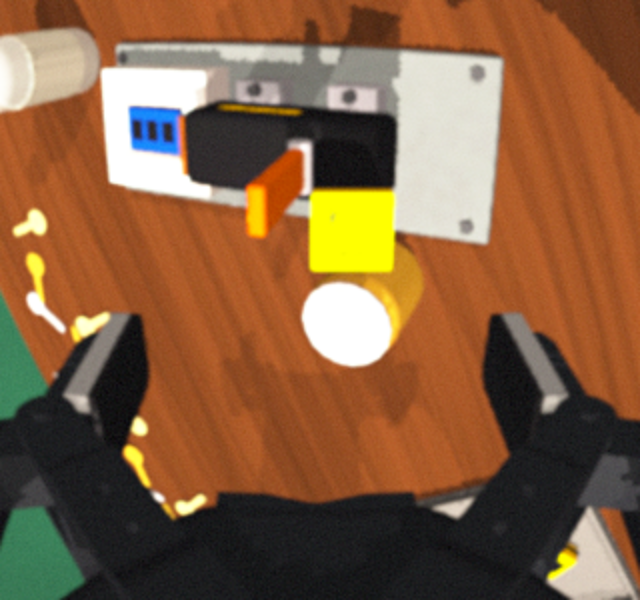

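The yellow end centre is at (336,215) and the trigger tip at (289,202), both within 2 px of prediction; fob still looks flush. Descending along the handle.

{"api": "servo_tool", "payload": {
  "rows": [
    [1,-0.1,0.45,2,0,0,0],
    [1,0,0,2,0,0,0],
    [1,0,0,2,0,0,0],
    [1,0,0,0,0,0,0],
    [1,0,0,0,0,0,0]
  ]
}}

```text
clock: 17.85
position: [460.6, -166.7, 183.5]
ee_rot: [-0.529, 0.823, -0.176, 0.112]
contact_force: [1.0, 0.0, 0.6]
gripper_width: 85.4
```

{"api": "servo_tool", "payload": {
  "rows": [
    [1,0,0,1.5,0,0,0],
    [1,0,0,1.5,0,0,0],
    [1,0,0,1.5,0,0,0],
    [1,0,0,1.5,0,0,0],
    [1,0,0,0,0,0,0],
    [1,0,0,0,0,0,0]
  ]
}}

```text
clock: 18.45
position: [484.7, -176.2, 144.5]
ee_rot: [-0.53, 0.824, -0.167, 0.106]
contact_force: [0.0, -0.3, -0.1]
gripper_width: 85.4
```

```bash
python3 - <<'E'
from go import *
d=save('wrist','w9.png');s=read_state();r=go(hp((5.5,0,58)));print(s['clock'],'in handle',inh(s['position']).round(1),'rot',np.rad2deg((r.inv()*T).as_rotvec()).round(2),s['gripper_width'],s['contact_force'])
for P in((-14,-14,90),(14,-14,90),(14,14,90),(-14,14,90)):print(np.round((np.array(proj(d,hp(P),True))-(160,100))*2,1),end=' ')
cv2.imwrite('pics/w9c.png',cv2.resize(d['image'][100:400,160:480,::-1],None,fx=2,fy=2))
E
```

```text
pos [ 484.3 -176.1  144.4] tool shift cm [0.1 1.4 1.5]
18.5 in handle [19.8  1.  72.7] rot [ 1.25 -0.07  0.13] 85.4091359564447 [-0.5511201  -0.21812472  0.35476962]
[486.7 337.6] [354.1 342.6] [349.9 445.1] [470.  438.7]
```

View pics/w9c.png

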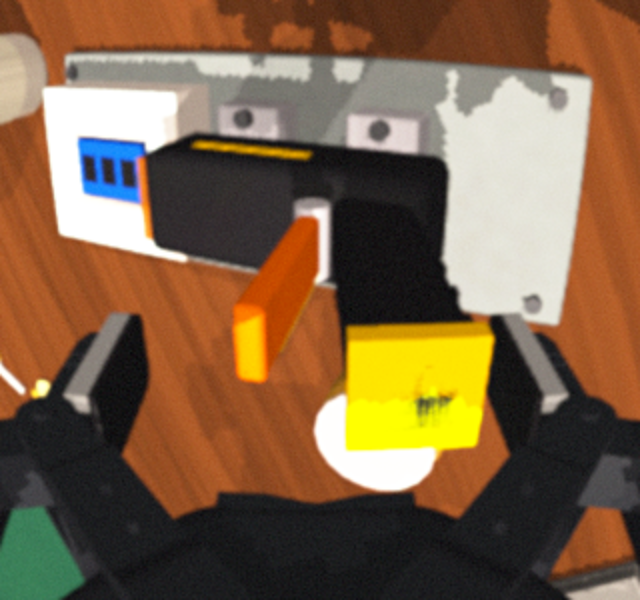

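```bash
python3 - <<'E'
from go import *
s=read_state();print(s['joints'].round(3),s['joint_vel'].round(3),inh(s['position']).round(1))
E
```

```text
[-0.093  0.159 -0.939  0.939 -0.161 -1.242] [-0.004 -0.01  -0.014  0.014 -0.    -0.005] [19.8  1.  72.7]
```

```bash
cat > fk.py <<'E'
from go import *
from scipy.optimize import least_squares
D=[([-.850385,.385453,.006789,-.00039,-1.193994,-.258634],[278.49,-559.5,250.01],[-.22877,.97348,.0009,-.0003]),
([.59,.38,-.18,0,-1.01,-.57],[559.1,185.2,179.6],None),
([-.13,.47,.12,0,-1.22,-1.87],[625.3,-241.9,238.5],[.212,.977,0,-.001]),
([.1,-.06,-.79,.43,-.52,-.87],[439.5,-158.5,238.7],[-.53,.823,-.174,.11]),
([-.093,.159,-.939,.939,-.161,-1.242],[484.4,-176.1,144.4],[-.53,.824,-.167,.106])]
RY=lambda a:R.from_euler('y',a); RX=lambda a:R.from_euler('x',a)
def fk(q,p,s4=1,s6=1):
    a1,d,h,L2,ax,az,L6=p
    r=R.from_euler('z',q[0]); t=r.apply([a1,d,h]); r=r*RY(q[1]); t=t+r.apply([0,0,L2]); r=r*RY(-q[2]); t=t+r.apply([ax,0,az])
    r=r*RX(s4*q[3])*RY(-q[4]); t=t+r.apply([L6,0,0]); r=r*RX(s6*q[5])
    return t,r
def fit(s4,s6):
    def f(x):
        e=[]; tc=R.from_rotvec(x[7:10])
        for q,t,o in D:
            T_,r=fk(q,x[:7],s4,s6); e+=list(T_-t)
            if o is not None: e+=list(300*((r*tc).inv()*R.from_quat(o)).as_rotvec())
        return np.array(e)
    best=None
    for tx in([0,1.57,0],[2.2,0,2.2],[0,0,0],[1.2,1.2,1.2],[-1.2,1.2,-1.2],[-2,-.1,2]):
        z=least_squares(f,[0,-160,350,550,430,0,200]+tx)
        if best is None or z.cost<best.cost:best=z
    return best
if __name__=='__main__':
    B=None
    for s4 in(1,-1):
        for s6 in(1,-1):
            z=fit(s4,s6);print(s4,s6,round(z.cost,1),z.x.round(2))
            if B is None or z.cost<B[0]:B=(z.cost,s4,s6,z)
    _,s4,s6,z=B; print(np.abs(z.fun).max()); np.savez('fk.npz',x=z.x,s=[s4,s6])
    tc=R.from_rotvec(z.x[7:]);lo=np.array([-3.14,-1.21,-1.07,-3.16,-2.99,-3.1]);hi=np.array([3.14,2.06,1.41,2.05,-.16,3.1])
    for zz in(58,80,100):
      for al in(-20,-10,0,10,20):
        for be in(-6,0,6):   # al about closing line (tool y), be about tool x (less/more lean)
          To=T*R.from_euler('xy',[be,al],degrees=True); P=hp((5.5,0,zz))
          best=None
          for q0 in([-.09,.16,-.94,.94,-.3,-1.24],[0,.2,-.8,-1,-.4,0],[.1,.1,-.8,.4,-.5,-.87],[-.1,.2,-.8,1.5,-.4,-2],[-.1,.2,-.8,-2.5,-.4,2]):
            def g(q):
                t,r=fk(q,z.x[:7],s4,s6); return np.r_[t-P,300*((r*tc).inv()*To).as_rotvec()]
            y=least_squares(g,q0,bounds=(lo,hi))
            if best is None or y.cost<best.cost:best=y
          if be==0 or best.cost<.5: print(zz,'al',al,'be',be,round(best.cost,2),best.x.round(2))
E
python3 fk.py
```

```text
1 1 322949.9 [ 2.6504e+02 -1.6325e+02 -1.6139e+02  4.3316e+02  1.4989e+02  8.9540e+01
  2.5340e+01  3.0000e-02  1.7100e+00 -2.0000e-01]
1 -1 112866.8 [ 265.04 -163.25 -161.39  433.16  149.89   89.54   25.34    2.29   -1.2
    2.79]
-1 1 248029.4 [ 1.7237e+02 -1.4742e+02 -1.9630e+01  5.3060e+02  2.1797e+02  6.7750e+01
  2.1014e+02  4.3000e-01  1.5300e+00  4.3000e-01]
-1 -1 2043.5 [ 172.37 -147.42  -19.63  530.6   217.97   67.75  210.14   -1.21    1.21
   -1.21]
43.50033180963402
58 al -20 be -6 0.0 [-0.16  0.22 -1.02 -1.79 -0.26  1.58]
58 al -20 be 0 28.4 [-0.15  0.2  -1.07 -2.23 -0.29  1.99]
58 al -10 be 0 58.87 [-0.08  0.19 -1.07 -2.87 -0.16  2.55]
58 al 0 be -6 0.0 [ 0.    0.19 -0.99  0.92 -0.16 -1.33]
58 al 0 be 0 1.6 [ 0.02  0.17 -1.07  1.85 -0.18 -2.27]
58 al 10 be -6 0.0 [ 0.08  0.21 -0.99  1.04 -0.35 -1.53]
58 al 10 be 0 0.21 [ 0.1   0.19 -1.07  1.48 -0.36 -2.  ]
58 al 20 be -6 0.0 [ 0.14  0.24 -0.99  1.05 -0.53 -1.64]
58 al 20 be 0 0.16 [ 0.17  0.23 -1.07  1.35 -0.54 -1.95]
80 al -20 be -6 0.0 [-0.16  0.17 -0.97 -1.41 -0.26  1.18]
80 al -20 be 0 0.0 [-0.14  0.15 -1.06 -2.1  -
[... 457 characters left out ...]
.28  0.84]
100 al -20 be 0 0.0 [-0.14  0.1  -1.01 -1.71 -0.22  1.44]
100 al -10 be -6 0.0 [-0.07  0.1  -0.91 -0.25 -0.22 -0.08]
100 al -10 be 0 88.16 [-0.05  0.07 -0.92 -0.1  -0.16 -0.25]
100 al 0 be -6 0.0 [ 0.02  0.1  -0.89  0.44 -0.32 -0.85]
100 al 0 be 0 0.0 [ 0.04  0.07 -0.97  0.9  -0.24 -1.32]
100 al 0 be 6 0.0 [ 0.07  0.05 -1.06  1.6  -0.24 -2.04]
100 al 10 be -6 0.0 [ 0.1   0.11 -0.89  0.7  -0.49 -1.19]
100 al 10 be 0 0.0 [ 0.12  0.09 -0.97  1.01 -0.44 -1.51]
100 al 10 be 6 0.0 [ 0.15  0.07 -1.05  1.38 -0.44 -1.89]
100 al 20 be -6 0.0 [ 0.16  0.15 -0.89  0.82 -0.65 -1.38]
100 al 20 be 0 0.0 [ 0.19  0.12 -0.97  1.04 -0.62 -1.61]
100 al 20 be 6 0.0 [ 0.22  0.11 -1.06  1.29 -0.62 -1.88]
```

```bash
python3 - <<'E'
import re
s=open('fk.py').read()
s=s.replace("a1,d,h,L2,ax,az,L6=p","a1,d,h,L2,ax,az,L6,e,w=p").replace("r=r*RX(s4*q[3])*RY(-q[4]); t=t+r.apply([L6,0,0])","r=r*RX(s4*q[3]); t=t+r.apply([0,e,0]); r=r*RY(-q[4]); t=t+r.apply([L6,0,w])")
s=s.replace("x[7:10]","x[9:12]").replace("x[:7]","x[:9]").replace("x[7:]","x[9:]").replace("[0,-160,350,550,430,0,200]","[0,-80,350,550,430,0,200,-80,0]")
open('fk.py','w').write(s)
E
python3 fk.py
```

```text
1 1 322386.1 [ 3.1940e+02 -3.1562e+02 -7.9970e+01  3.4699e+02  2.8670e+02 -9.9500e+00
 -1.2119e+02  1.5355e+02 -1.0382e+02  3.0000e-02  1.7100e+00 -2.0000e-01]
1 -1 112303.0 [ 319.4  -315.62  -79.97  346.99  286.7    -9.95 -121.19  153.55 -103.82
    2.29   -1.2     2.79]
-1 1 245994.9 [-7.9000e-01 -8.4000e-01  1.5933e+02  5.6843e+02  4.1898e+02  1.0100e+00
  2.8393e+02 -1.5775e+02  1.5100e+00  4.3000e-01  1.5300e+00  4.3000e-01]
-1 -1 9.0 [  -0.79   -0.84  159.33  568.43  418.98    1.01  283.93 -157.75    1.51
   -1.21    1.21   -1.21]
1.9822165954974764
58 al -20 be -6 0.0 [-0.24  0.24 -0.46 -0.54 -0.57  0.32]
58 al -20 be 0 0.0 [-0.25  0.22 -0.49 -0.64 -0.46  0.41]
58 al -20 be 6 0.0 [-0.27  0.21 -0.52 -0.79 -0.38  0.57]
58 al -10 be -6 0.0 [-0.07  0.22 -0.61 -0.14 -0.39 -0.2 ]
58 al -10 be 0 0.0 [-0.04  0.19 -0.73 -0.04 -0.19 -0.32]
58 al 0 be -6 0.0 [ 0.01  0.21 -0.82  0.48 -0.29 -0.88]
58 al 0 be 0 124.94 [-0.09  0.17 -0.94  0.9  -0.16 -1.22]
58 al 10 be -6 0.0 [ 0.01  0.22 -0.9   0.9  -0.37 -1.32]
58 al 10 be 0 0.0 [-0.24  0.19 -1.02  1.66 -0.25 -1.84]
58 al 20 be -6 0.0 [ 0.0
[... 875 characters left out ...]
.63  0.23]
100 al -20 be 0 0.0 [-0.21  0.13 -0.52 -0.54 -0.51  0.28]
100 al -20 be 6 0.0 [-0.22  0.11 -0.55 -0.65 -0.4   0.39]
100 al -10 be -6 0.0 [-0.05  0.13 -0.61 -0.1  -0.48 -0.25]
100 al -10 be 0 0.0 [-0.02  0.1  -0.73  0.01 -0.29 -0.38]
100 al 0 be -6 0.0 [ 0.05  0.12 -0.77  0.35 -0.42 -0.78]
100 al 0 be 0 0.0 [-0.05  0.08 -0.97  0.88 -0.2  -1.22]
100 al 10 be -6 0.0 [ 0.09  0.14 -0.84  0.68 -0.5  -1.15]
100 al 10 be 0 0.0 [-0.02  0.1  -0.99  1.14 -0.36 -1.5 ]
100 al 10 be 6 0.0 [-0.33  0.08 -1.06  1.92 -0.24 -2.  ]
100 al 20 be -6 0.0 [ 0.15  0.18 -0.85  0.82 -0.65 -1.36]
100 al 20 be 0 0.0 [ 0.08  0.15 -0.96  1.13 -0.57 -1.6 ]
100 al 20 be 6 0.0 [-0.05  0.13 -1.05  1.55 -0.51 -1.88]
```

The FK fit (within 2 mm) shows joint 5 at its −0.16 limit for the nominal straddle. Turning about 15° about the closing line keeps the pinch the same, clears the limit and leans away from the drivers. Backing up first.

{"api": "servo_tool", "payload": {
  "rows": [
    [1,0,0,-2,0,0,0],
    [1,0,0,-2,0,0,0],
    [1,0,0,-1,0,0,0],
    [1,0,0,0,0,5,0],
    [1,0,0,0,0,5,0],
    [1,0,0,0,0,5,0],
    [1,0,0,0,0,0,0],
    [1,0,0,0,0,0,0]
  ]
}}

```text
clock: 19.3
position: [467.7, -169.8, 187.5]
ee_rot: [-0.504, 0.831, -0.235, -0.003]
contact_force: [0.1, -0.3, -0.4]
gripper_width: 85.3
```

```bash
cat > hs.py <<'E'
from go import *
def hs(x,z,al=15):
    s=read_state();To=T*R.from_euler('y',al,degrees=True);print(s['clock'],s['joints'].round(2),'w',round(s['gripper_width'],1),'F',s['contact_force'].round(1),'in handle',inh(s['position']).round(1))
    r=go(hp((x,0,z)));print('rot left',np.rad2deg((r.inv()*To).as_rotvec()).round(2))
if __name__=='__main__':
    import sys;hs(float(sys.argv[1]),float(sys.argv[2]))
E
python3 hs.py 10 110
```

```text
19.3 [ 0.09  0.11 -0.89  0.92 -0.55 -1.37] w 85.3 F [ 0.1 -0.3 -0.4] in handle [ 2.120e+01 -1.000e-01  1.192e+02]
pos [ 467.7 -169.8  187.5] tool shift cm [-0.26  1.1   0.91]
rot left [ 1.12 -0.15  0.42]
```

Good margin on joint 5 now. Correct rotation and x, then descend in handle axes.

{"api": "servo_tool", "payload": {
  "rows": [
    [1,-0.1,0.6,0,1.1,0,0.4],
    [1,-0.1,0.5,0,0,0,0],
    [1,0,0,0.9,0,0,0],
    [1,0,0,0,0,0,0],
    [1,0,0,0,0,0,0]
  ]
}}

```text
clock: 19.8
position: [461.6, -168.4, 174.9]
ee_rot: [-0.5, 0.831, -0.244, 0.002]
contact_force: [-0.8, 0.0, 0.2]
gripper_width: 85.6
```

```bash
python3 hs.py 10 60
```

```text
19.8 [ 0.05  0.11 -0.96  1.07 -0.49 -1.5 ] w 85.6 F [-0.8  0.   0.2] in handle [ 10.5  -1.4 110.2]
pos [ 461.6 -168.4  174.9] tool shift cm [-1.46  0.05  4.8 ]
rot left [ 0.03 -0.28 -0.04]
```

{"api": "servo_tool", "payload": {
  "rows": [
    [1,-0.36,0,1.2,0,0,0],
    [1,-0.36,0,1.2,0,0,0],
    [1,-0.36,0,1.2,0,0,0],
    [1,-0.36,0,1.2,0,0,0],
    [1,0,0,0,0,0,0],
    [1,0,0,0,0,0,0]
  ]
}}

```text
clock: 20.4
position: [480.9, -175.9, 129.3]
ee_rot: [-0.5, 0.831, -0.244, 0.002]
contact_force: [1.3, 0.1, 1.4]
gripper_width: 85.1
```

```bash
python3 hs.py 5.5 58; python3 - <<'E'
from go import *
d=save('wrist','w10.png')
for P in((-14,-14,90),(14,-14,90),(14,14,90),(-14,14,90)):print(np.round((np.array(proj(d,hp(P),True))-(160,100))*2,0),end=' ')
cv2.imwrite('pics/w10c.png',cv2.resize(d['image'][100:400,160:480,::-1],None,fx=2,fy=2))
E
```

```text
20.4 [-0.11  0.21 -1.    1.46 -0.39 -1.77] w 85.1 F [1.3 0.1 1.4] in handle [10.9 -0.2 60.1]
pos [ 480.9 -175.9  129.3] tool shift cm [-0.07  0.54  0.2 ]
rot left [ 0.   -0.31 -0.04]
[452. 336.] [305. 339.] [306. 470.] [444. 466.]
```

{"api": "servo_tool", "payload": {
  "rows": [
    [1,-0.07,0.54,0.2,0,0,0],
    [0.7,0,0,0,0,0,0],
    [0.65,0,0,0,0,0,0],
    [0.65,0,0,0,0,0,0],
    [0.65,0,0,0,0,0,0]
  ]
}}

```text
clock: 20.95
position: [478.8, -173.7, 126.3]
ee_rot: [-0.5, 0.83, -0.245, 0.003]
contact_force: [2.7, -0.5, 4.0]
gripper_width: 55.5
```

```bash
python3 hs.py 5.5 58; python3 - <<'E'
from m import *
d=load('w10.npz');H,S,V=cv2.split(cv2.cvtColor(d['image'],cv2.COLOR_RGB2HSV))
g=big((H>22)&(H<35)&(S>150)&(V>120),(250,230,420,380));print('yellow crop',((cv2.boxPoints(cv2.minAreaRect(g))-(160,100))*2).round(0).tolist())
E
```

```text
20.95 [-0.13  0.21 -1.01  1.51 -0.38 -1.81] w 55.5 F [ 2.7 -0.5  4. ] in handle [ 7.   1.  58.6]
pos [ 478.8 -173.7  126.3] tool shift cm [0.08 0.15 0.08]
rot left [-0.19 -0.25 -0.03]
yellow crop [[298.0, 332.0], [456.0, 332.0], [456.0, 476.0], [298.0, 476.0]]
```

The front finger is on the trigger (4 N along handle +x, the spring). Closing in steps.

{"api": "servo_tool", "payload": {
  "rows": [
    [0.55,0,0.1,0,0,0,0],
    [0.5,0,0,0,0,0,0],
    [0.48,0,0,0,0,0,0],
    [0.48,0,0,0,0,0,0],
    [0.48,0,0,0,0,0,0]
  ]
}}

```text
clock: 21.45
position: [476.7, -173.1, 124.6]
ee_rot: [-0.501, 0.831, -0.244, 0.002]
contact_force: [3.0, -0.6, 4.2]
gripper_width: 40.9
```

```bash
python3 hs.py 5.5 58
```

```text
21.45 [-0.13  0.21 -1.01  1.52 -0.38 -1.81] w 40.9 F [ 3.  -0.6  4.2] in handle [ 4.4  0.6 57.8]
pos [ 476.7 -173.1  124.6] tool shift cm [ 0.06 -0.11 -0.  ]
rot left [-0.02 -0.26  0.02]
```

{"api": "servo_tool", "payload": {
  "rows": [
    [0.46,0,0,0,0,0,0],
    [0.45,0,0,0,0,0,0],
    [0.45,0,0,0,0,0,0]
  ]
}}

```text
clock: 21.75
position: [476.7, -173.1, 124.6]
ee_rot: [-0.501, 0.831, -0.244, 0.002]
contact_force: [2.6, 0.0, 4.6]
gripper_width: 38.4
```

```bash
python3 hs.py 5.5 58
```

```text
21.75 [-0.13  0.21 -1.01  1.52 -0.38 -1.81] w 38.4 F [2.6 0.  4.6] in handle [ 4.4  0.6 57.9]
pos [ 476.7 -173.1  124.6] tool shift cm [ 0.06 -0.11  0.  ]
rot left [-0.03 -0.27  0.02]
```

{"api": "servo_tool", "payload": {
  "rows": [
    [0.43,0,0,0,0,0,0],
    [0.42,0,0,0,0,0,0],
    [0.42,0,0,0,0,0,0]
  ]
}}

```text
clock: 22.05
position: [476.2, -172.8, 124.7]
ee_rot: [-0.501, 0.83, -0.244, 0.002]
contact_force: [-2.0, 2.7, 7.1]
gripper_width: 36.9
```

{"api": "servo_tool", "payload": {
  "rows": [
    [0.4,0,0,0,0,0,0],
    [0.4,0,0,0,0,0,0]
  ]
}}

```text
clock: 22.25
position: [476.1, -172.8, 124.7]
ee_rot: [-0.501, 0.83, -0.244, 0.002]
contact_force: [-1.6, 3.6, 6.2]
gripper_width: 37.1
```

Stalled at 37.0 mm (same −2 mm reading offset as on the 30 mm fob, so ~39 mm: trigger on its stop, handle backed, forces balanced). Holding 0.8 s, then releasing.

{"api": "servo_tool", "payload": {
  "rows": [
    [0.4,0,0,0,0,0,0],
    [0.4,0,0,0,0,0,0],
    [0.4,0,0,0,0,0,0],
    [0.4,0,0,0,0,0,0],
    [0.4,0,0,0,0,0,0],
    [0.4,0,0,0,0,0,0],
    [0.4,0,0,0,0,0,0],
    [0.4,0,0,0,0,0,0]
  ]
}}

```text
clock: 23.05
position: [476.1, -172.8, 124.6]
ee_rot: [-0.501, 0.83, -0.244, 0.002]
contact_force: [-1.0, 3.7, 6.8]
gripper_width: 36.8
```

{"api": "servo_tool", "payload": {
  "rows": [
    [0.6,0,0,0,0,0,0],
    [0.8,0,0,0,0,0,0],
    [1,0,0,0,0,0,0],
    [1,0,0,0,0,0,0],
    [1,0,-0.5,0,0,0,0],
    [1,0,0,0,0,0,0],
    [1,0,0,0,0,0,0]
  ]
}}

```text
clock: 23.75
position: [480.6, -174.9, 126.3]
ee_rot: [-0.501, 0.831, -0.244, 0.002]
contact_force: [-0.3, -0.1, -0.1]
gripper_width: 85.3
```

```bash
python3 hs.py 10 58
```

```text
23.75 [-0.12  0.21 -1.    1.49 -0.38 -1.79] w 85.3 F [-0.3 -0.1 -0.1] in handle [ 9.   0.6 57.7]
pos [ 480.6 -174.9  126.3] tool shift cm [ 0.07 -0.1  -0.02]
rot left [ 0.01 -0.27  0.03]
```

Released with zero force. Backing out along the handle and away.

{"api": "servo_tool", "payload": {
  "rows": [
    [1,0.36,0,-1.2,0,0,0],
    [1,0.36,0,-1.2,0,0,0],
    [1,0.36,0,-1.2,0,0,0],
    [1,0.36,0,-1.2,0,0,0],
    [1,0.7,0,-2.4,0,0,0],
    [1,0.7,0,-2.4,0,0,0],
    [1,0.7,0,-2.4,0,0,0],
    [1,0.7,0,-2.4,0,0,0],
    [1,0,0,0,0,0,0],
    [1,0,0,0,0,0,0]
  ]
}}

```text
clock: 24.75
position: [423.7, -152.0, 263.6]
ee_rot: [-0.501, 0.831, -0.244, 0.003]
contact_force: [-0.1, -0.5, 0.2]
gripper_width: 85.3
```

```bash
python3 - <<'E'
from go import *
s=read_state();print(s['clock'],inh(s['position']).round(1),s['contact_force'].round(1))
t=save('top','t9.png');c=save('scene','s9.png');w=save('wrist','w11.png')
for n,new,old in(('scene',c,load('scene0.npz')),('top',t,load('top0.npz'))):
  for k,lo,hi,box in (('green cap',(40,120,80),(80,255,255),(160,170,200,195) if n=='scene' else (440,125,475,160)),('orange',(5,180,150),(17,255,255),(272,145,292,180) if n=='scene' else (390,215,412,235)),('blue',(100,120,60),(130,255,255),(215,190,262,230) if n=='scene' else (400,160,435,200)),('red',(0,180,100),(6,255,255),(375,285,410,320) if n=='scene' else(232,150,262,182)),('yellow',(20,150,120),(35,255,255),(395,228,432,256) if n=='scene' else(236,220,268,250)),('tin',(0,0,190),(40,255,255),(292,180,326,228) if n=='scene' else(340,200,372,232))):
    o=[]
    for D in(old,new):
      m=cv2.inRange(cv2.cvtColor(D['image'],cv2.COLOR_RGB2HSV),lo,hi);x0,y0,x1,y1=box;M=cv2.moments(m[y0:y1,x0:x1],True)
      o.append((int(M['m00']),round(M['m10']/(M['m00']or 1)+x0,1),round(M['m01']/(M['m00']or 1)+y0,1)))
    print(n,k,o)
# fob flush: top rect at z=38 from wrist, scene
g=big(cv2.inRange(cv2.cvtColor(w['image'],cv2.COLOR_RGB2HSV),(100,120,50),(130,255,255)));
for z in(38,46): print('fob rect wrist z',z,rectw(g,w,z,True))
b=np.zeros((400,640),np.uint8);m=cv2.inRange(cv2.cvtColor(c['image'],cv2.COLOR_RGB2HSV),(100,120,50),(130,255,255));g=big(m,(215,190,262,230))
for z in(38,46): print('scene z',z,rectw(g,c,z))
E
```

```text
24.75 [  9.   -2.3 208. ] [-0.1 -0.5  0.2]
scene green cap [(122, 175.9, 183.4), (121, 175.9, 183.4)]
scene orange [(98, 281.9, 163.0), (93, 282.1, 163.2)]
scene blue [(0, 215.0, 190.0), (138, 235.2, 209.7)]
scene red [(254, 391.8, 303.2), (252, 391.8, 303.2)]
scene yellow [(207, 412.7, 240.7), (201, 412.7, 240.8)]
scene tin [(166, 307.8, 200.2), (162, 308.4, 200.1)]
top green cap [(110, 463.0, 135.2), (113, 462.9, 135.4)]
top orange [(11, 397.9, 222.9), (15, 398.6, 223.1)]
top blue [(0, 400.0, 160.0), (172, 415.1, 178.7)]
top red [(154, 245.0, 165.9), (154, 245.0, 165.9)]
top yellow [(56, 252.2, 235.1), (45, 252.9, 235.5)]
top tin [(428, 357.2, 216.3), (208, 358.3, 217.4)]
fob rect wrist z 38 (array([ 703.3, -628.4]), array([134.1, 129. ]), 63.8)
fob rect wrist z 46 (array([ 695.4, -618.1]), array([131. , 126.1]), 63.8)
scene z 38 (array([ 628.9, -241.8]), array([43.1, 29.3]), -23.5)
scene z 46 (array([ 634.1, -235.8]), array([42.6, 29. ]), -23.5)
```

```bash
python3 -c "
from bench import *
print(job_done())"
```

```text
the job is handed in; nothing more can be done
None
```

The job is done and handed in at 24.9 s of the 67 s allowed; I got no verdict back.

**What I did**
- **Fob:** I took the blue fob from the tray by its upper edge, set it in the nest and pressed its top with shut fingers until it stopped moving, at about 12.5 N. The fingertips then stood at 37.8 mm, against 38 mm for flush.
- **Trigger:** I squeezed the trigger against the handle until the jaws stalled and the sideways forces balanced. I held it about 0.8 s to 1 s, let go and backed away.

**Last checks**
- **Fob:** in the scene camera its top, taken at 38 mm height, lies within about 2.5 mm of the nest centre. Taken at 46 mm it would be off centre, so it looks flush.
- **Trigger:** it is back at its rest position in both cameras, within 0.7 px.
- **Other things:** the red and yellow fobs, bottle and tin are within about 1 px of where they started. The tin was partly hidden in the top view (1.6 px there, on a reduced outline) and 0.6 px off in the scene view.
- **Contact:** there was no force on the tool after release.

**What disagreed or failed**
- **Jaw reading:** the jaw width read about 2 mm low under load: 27.7 mm on the 30 mm fob and 37 mm on the 39 mm squeeze.
- **Handle approach:** the given straddle put joint 5 on its range limit, about 9 mm off with no contact. I backed up and came in again turned 15° about the closing line.
- **Grip force:** I could not set or measure it directly, so it may have been above the 15 to 25 N advised for the trigger.
- **Final wrist check:** the last automatic fob outline from the wrist camera picked up the wrong thing, so I discarded it.

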